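Hang the L-plate level on the spraying stand

TASK

To get it ready for spraying, take the larger L-shaped plate out of the wooden rack and hang it on the pin of the spraying stand by the one hole that makes it hang level, in the groove of the pin between head and collar. Work gently: never force the plate against the stand, and leave the smaller plate and everything else on the bench where it is.

Things in the scene. Friction and masses are not known exactly. Their poses are not given: they have to be found in the camera images.
- large_plate: the larger of two flat L-plates of plain aluminium, 10 mm thick throughout, 0.2-0.3 kg, upright in a slot of the rack. Upper arm 180 mm long, 34 mm high; leg 34 mm wide, 92 mm down from the arm's underside, flush with one end. Origin: middle of the arm's underside, mid-thickness. x: through the thickness. y: along the arm, leg at y = +56 to +90 mm. z: up; top edge at +34 mm, leg's foot at -92 mm
- large_plate_hole1 (a point): larger plate: centre of the first hole of the arm counted from its free end, at y = -47, z = 20 mm of the plate. Six round through holes of 11 mm diameter, 24 mm apart; a seventh is in the leg at y = 73, z = -70 mm. Hung by a hole, the plate swings until its centre of mass is below that hole
- large_plate_hole2 (a point): larger plate: centre of the second hole of the arm counted from its free end, at y = -23, z = 20 mm of the plate
- large_plate_hole3 (a point): larger plate: centre of the third hole of the arm counted from its free end, at y = 1, z = 20 mm of the plate
- large_plate_hole4 (a point): larger plate: centre of the fourth hole of the arm counted from its free end, at y = 25, z = 20 mm of the plate
- large_plate_hole5 (a point): larger plate: centre of the fifth hole of the arm counted from its free end, at y = 49, z = 20 mm of the plate
- large_plate_hole6 (a point): larger plate: centre of the sixth hole of the arm counted from its free end, at y = 73, z = 20 mm of the plate
- small_plate: the smaller L-plate, same material and thickness, arm 150 x 30 mm, leg 30 mm wide and 50 mm long, four holes in the arm and one in the leg; in the other slot of the rack, to be left there. Origin and axes as on the larger one
- rack: fixed plywood rack, base 170 mm (x) by 135 mm (y), with two upright comb boards, 10 mm thick, at y = -60 and +34 mm, each with slots 14 mm wide, 15 mm deep at x = -38 and +38 mm; slot floors 115 mm, comb tops 130 mm above the bench. A plate rests with its arm's underside in a slot of both combs, its leg free beyond the +y comb. Origin: on the bench, below the middle between the slots
- stand: fixed steel spraying stand. Origin: on the bench, on the post axis. Foot 14 mm high, x = -105 to +45, y = -55 to +55 mm. A 30 mm block on the post carries a level round pin pointing from the post axis roughly along the stand's -x. It is clamped fast, but the setting differs and is not reported: pin axis 195 to 230 mm above the bench, turned up to 6 degrees either way about the post; see or feel it
- stand_post_top (a point): top end of the stand's post (14 mm diameter), 245 mm above the bench. Along the pin, measured from the post axis: shank 10 mm diameter to 44 mm; collar 22 mm diameter from 44 to 48; groove 6 mm diameter from 48 to 64; head 9 mm diameter from 64 to 72, its 1.5 mm chamfer ending in a flat 6 mm tip at 73.5 mm. A plate in the groove hangs 2.5 mm below the pin's axis and the head keeps it on
- brush: flat paint brush with black handle, 190 mm long, 20 mm high, lying on the bench; bystander
- tin: small amber jar with steel cap, 42 mm across, 52 mm high; bystander
- glue: white bottle with cap, 48 mm across, 125 mm high; bystander
- jar: blue jar with black cap, 60 mm across, 68 mm high; bystander
- cup: small white plastic cup, 66 mm across, 35 mm high; bystander
- can: grey spray can, 66 mm across, 190 mm high; bystander
- screwdriver: black screwdriver, 200 mm long; bystander
- wrench: steel wrench, 180 mm long; bystander
Things that resemble listed ones, but are neither listed nor needed, are in the scene too. What is shaped like the stand but pink, purple or yellow is not meant.

How it is judged:
By the outcome, as a careful person would: the job done as asked, in the order asked, and still so for the second after the job is handed in, with the robot touching nothing.
It also fails if it takes over 64 s, if anything falls off the work surface, if the arm or the gripper's body presses on something with over 40 N, if the wrist force passes 120 N, or if a joint passes its speed limit or range.

ROBOT

A 7-joint arm with a two-finger parallel gripper is mounted at the origin on the work surface. World frame = base frame: x ahead of the robot, y to its left, z up, the work surface at z = 0. Lengths are in m, angles in degrees, forces in N, time in s.
With the tool pointing down it reaches from about 0.425 to 0.875 m from the base axis. Payload 4.7 kg.
Tool frame: the origin (TCP) lies between the finger pads; the fingertips stand 8 mm ahead of it and the grasp point (between the pads) lies 11 mm behind it (env.tip_extent is the distance from the TCP to the fingertips, in m); z points along the fingers, y is the line along which they close (so a half turn about z gives the same grasp; the last joint's range is limited). The gripper opens to 87 mm and grips with 3 to 60 N. Pads are 19 mm wide; open, the fingers measure 117 mm over their backs; the gripper's body (75 mm by 190 mm) begins 51 mm behind the grasp point.
Start: joints at [72.657, 18.392, -4.016, 83.108, 1.295, 78.541, -3.26], TCP at [0.202, -0.618, 0.231] pointing down, gripper open.
Joint ranges: [-163.93, 163.93], [-17.29, 119.83], [-79.2, 71.16], [3.27, 140.29], [-89.18, 269.18], [5.43, 117.66], [-154.24, 154.24]. Speed limits (degrees/s): [147.25, 147.25, 180, 180, 180, 180, 180].

INTERFACE

Orientations are given as [roll, pitch, yaw] about the fixed x, y, z axes, in that order (R = Rz(yaw) Ry(pitch) Rx(roll)).
In Python, from cell import sensors, vision, workorder, env gives the robot as it stands.
- The arm moves only by the tool drive_tool, never from a script. Its argument "moves" is a list of rows, each an object of numbers: "x", "y", "z": the shift along the tool's x, y, z in mm; "rx", "ry", "rz": the turn, a rotation vector about the tool's x, y, z in rad; "fingers": the closure, from -1 (fully open) to 1 (shut). In form: [{"x": .., "y": .., "z": .., "rx": .., "ry": .., "rz": .., "fingers": ..}, ...]. A call has 1 to 20 rows; each row is the pose to reach, as a shift and turn from the pose commanded when the call began, along the tool's axes at that moment; what a row does not reach only later rows make up. A row lasts 1/8 s, in which the tool goes at most 62.5 mm and 10.7 degrees, less where a joint would pass 70% of its speed; a pose out of reach is approached as far as the arm can. A call with a gripper value outside its range is refused whole. The fingers move at their own pace and stop on an object; "force" is the grip in N (left out, the last holds). Time passes only in rows, so rows that repeat a pose let the fingers close. It gives the time, the measured TCP pose, the force, the opening and the grip force at its end, in the units of the state.
- sensors.get_obs(): the state, without advancing time (a new reading comes with each control period).
- vision.read_camera(name): name is "scene" or "side" or "wrist"; returns a dict with "image" (384x512x3 uint8, red, green, blue), "fx", "fy", "cx", "cy" (pixels), "R" (3x3) and "t" (3): a world point X has camera coordinates R X + t. Camera axes: x right, y down, z forward; pixel columns grow to the right and rows downward; lengths in m; the calibration is good to about 2 mm. The wrist camera is an equidistant fisheye: a pixel r from the principal point sees the ray r / f radians off the axis. A picture is of the moment at which its call begins. There is no depth.
- workorder.sign_off(): hands the job in; it is judged then, once.
The state is a dict: "time_s": time; "qpos": joint angles; "joint_velocities": joint speeds; "effort": joint torques, N m; "tool_pos": TCP position; "tool_rot": TCP orientation; "force": force on the tool from outside, world axes, zero at the start; "wrist_torque": the same for the moment, N m; "grip_width": finger opening in m; "grasp_force": force on a finger pad.
Only numpy, scipy, OpenCV 4.12 (cv2) and the standard library are available. Lean on these libraries where they do the work, as an engineer would, in place of code of your own. Each camera call takes 0.05 s, during which the arm holds its last target. There are 200 camera calls.

## Working session

There is one attempt and no reset: what is moved stays moved. The work goes in short steps, Python scripts to look and compute and a tool call to move; the robot and the scene stay as the last step left them, time stands still between calls to the robot, and variables do not carry over. Pictures are saved under pics/ and viewed, at most 10 in all, crops included, and the job is handed in when it is done.

Besides the shell and the picture viewer there is one more tool, called by a JSON object that holds its "method" and its "body". drive_tool: Moves the arm, as the interface text tells. Its arguments: {"type":"object","properties":{"moves":{"type":"array"},"force":{"type":"number"}},"required":["moves"]}

```bash
mkdir -p pics; ls
cat > h.py <<'E'
import numpy as np, cv2
from scipy.spatial.transform import Rotation as Ro
from cell import sensors, vision, workorder, env
def snap(n,f):
    c=vision.read_camera(n); np.savez('pics/'+f+'.npz',**c); cv2.imwrite('pics/'+f+'.png',c['image'][:,:,::-1]); return c
def load(f): return dict(np.load('pics/'+f+'.npz'))
def ray(c,u,v,fish=False):
    a=(u-c['cx'])/c['fx']; b=(v-c['cy'])/c['fy']
    if fish:
        r=np.hypot(a,b); d=np.array([a/r*np.sin(r),b/r*np.sin(r),np.cos(r)]) if r>0 else np.array([0,0,1.])
    else: d=np.array([a,b,1.]);d/=np.linalg.norm(d)
    return -c['R'].T@c['t'], c['R'].T@d
def tri(rs):
    A=0;B=0
    for o,d in rs:
        P=np.eye(3)-np.outer(d,d);A=A+P;B=B+P@o
    x=np.linalg.solve(A,B); return x,[np.linalg.norm((np.eye(3)-np.outer(d,d))@(x-o))*1e3 for o,d in rs]
def onz(o,d,z): return o+d*(z-o[2])/d[2]
def proj(c,X,fish=False):
    p=c['R']@np.asarray(X)+c['t']
    if fish:
        r=np.hypot(p[0],p[1]);th=np.arctan2(r,p[2]);return c['cx']+c['fx']*th*p[0]/r,c['cy']+c['fy']*th*p[1]/r
    return c['cx']+c['fx']*p[0]/p[2],c['cy']+c['fy']*p[1]/p[2]
E
python3 - <<'E'
from h import *
ims=[]
for n in ['scene','side']:
    c=snap(n,n+'0'); ims.append(c['image']); print(n,c['fx'],-c['R'].T@c['t'],c['R'][2])
w=snap('wrist','wrist0')
print(sensors.get_obs(), -w['R'].T@w['t'],w['fx'])
for n,i in zip('ab',ims): cv2.imwrite(f'pics/{n}.png',cv2.resize(i[:,:,::-1],(800,600),interpolation=cv2.INTER_CUBIC))
E
```

```text
pics
scene 446.12297024962004 [ 1.31895143 -0.04451245  1.22612475] [-0.59095087  0.04287064 -0.80556761]
side 374.5810632363888 [0.40717654 0.85956652 0.98424268] [ 0.08500758 -0.70304906 -0.7060423 ]
{'time_s': 0.15, 'qpos': array([72.65625192, 18.43021545, -4.01520117, 83.15823562,  1.2957085 ,
       78.54010431, -3.26060623]), 'joint_velocities': array([ 0.05200979, -0.09347695, -0.01183735, -0.12640681,  0.03661921,
        0.06024281, -0.03373181]), 'effort': array([-1.26089002e-03, -4.91796470e+01, -4.05733734e-01, -3.12879896e+01,
       -6.41515665e-02,  4.03653877e-02,  1.18600806e-04]), 'tool_pos': array([ 0.20232101, -0.61729286,  0.22970772]), 'tool_rot': array([-1.79916697e+02,  5.77557571e-03,  1.81523539e+01]), 'force': array([-0.04377937,  0.52555621, -0.36299172]), 'wrist_torque': array([ 0.00586853, -0.0038101 , -0.00367747]), 'grasp_force': 0.0, 'grip_width': 0.0870432611952226} [ 0.27122336 -0.59434586  0.38412973] 297.3186396354542
```

View pics/a.png

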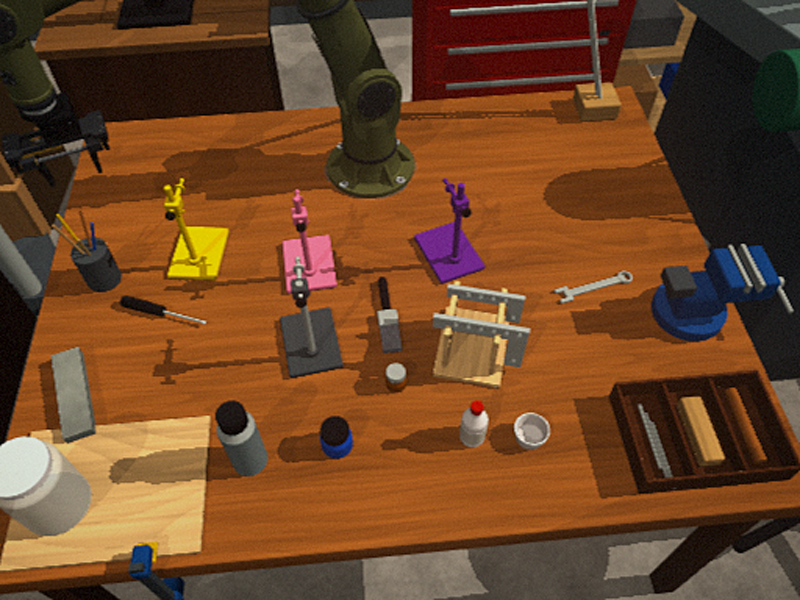

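View pics/b.png

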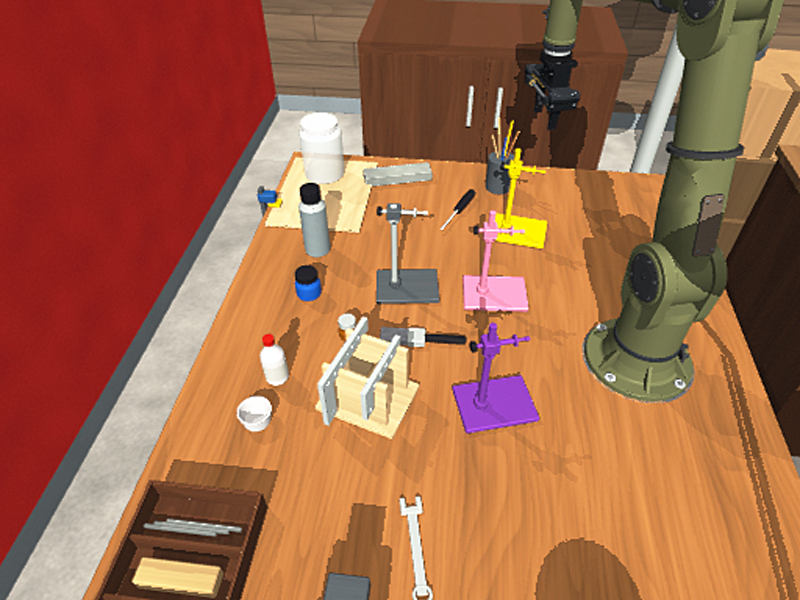

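Run:
```python
from h import *
a=load('scene0')['image'];b=load('side0')['image']
def cr(i,x,y,w=80,h=60,k=5): return cv2.resize(i[y:y+h,x:x+w],(400,300),interpolation=cv2.INTER_CUBIC)
m=np.vstack([np.hstack([cr(a,270,175),cr(b,197,205)]),np.hstack([cr(a,165,158),cr(b,235,123)])])
cv2.imwrite('pics/m.png',m[:,:,::-1])
```

```text
(no output)
```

View pics/m.png

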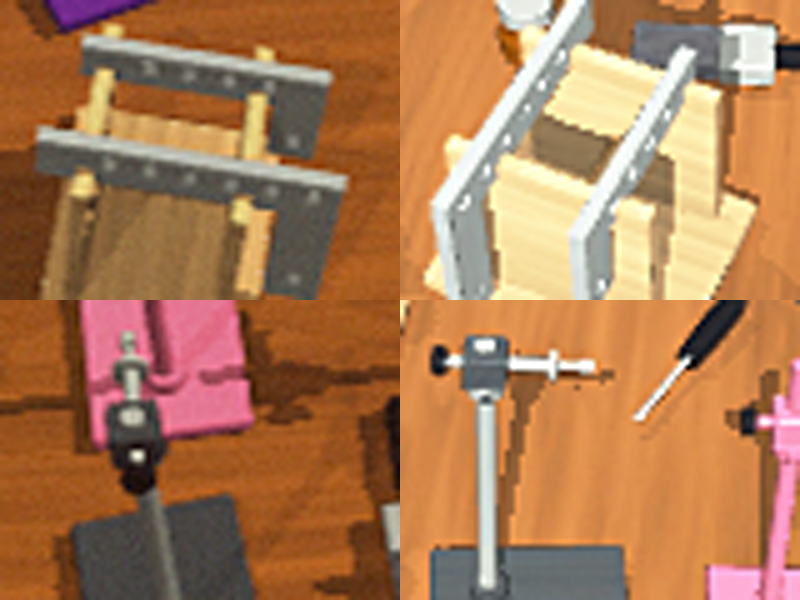

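Run:
```python
from h import *
a=load('scene0');b=load('side0')
S=lambda x,y:ray(a,270+x/5,175+y/5)
B=lambda x,y:ray(b,197+(x-400)/5,205+y/5)
T=lambda x,y:ray(a,165+x/5,158+(y-300)/5)
D=lambda x,y:ray(b,235+(x-400)/5,123+(y-300)/5)
F=lambda c,x,y:ray(c,x*.64,y*.64)
def p(n,*r):
    X,e=tri(r);print(n,X.round(4),np.round(e,1))
p('L top +y outer corner',S(347,180),B(437,202))
p('L top +y inner corner',S(340,172),B(447,205))
p('Rear top +y inner',S(333,72),B(580,235))
for h,z in [((108,163),.135),((313,197),.135),((293,278),.045)]: print('hole',onz(*S(*h),z).round(4))
print('L top -y outer',onz(*S(37,130),.149).round(4))
p('post base',T(175,598),D(488,590))
p('post-under-block',T(148,492),D(486,398))
p('collar',T(131,372),D(553,366))
p('tip',T(128,338),D(593,367))
p('blocktop',T(133,412),D(485,345))
p('pink block top',F(a,300,212),F(b,490,225))
p('pink tip',F(a,297,193),F(b,523,231))
print('pink base',onz(*F(a,308,270),.014),onz(*F(b,484,291),.014))
print('purple base',onz(*F(a,455,262),.014),'tin',onz(*F(a,396,370),.052))
```

```text
L top +y outer corner [0.6259 0.2564 0.1502] [1.6 1.6]
L top +y inner corner [0.6197 0.2549 0.1479] [0.3 0.3]
Rear top +y inner [0.5449 0.2655 0.1451] [1.7 1.7]
hole [0.5918 0.1241 0.135 ]
hole [0.6273 0.2394 0.135 ]
hole [0.6277 0.239  0.045 ]
L top -y outer [0.5737 0.0837 0.149 ]
post base [ 0.5381 -0.1514  0.0298] [7.2 7.2]
post-under-block [ 0.5509 -0.1601  0.1869] [8.9 8.9]
collar [ 0.4998 -0.1605  0.2245] [1.5 1.5]
tip [ 0.4733 -0.1623  0.2241] [2. 2.]
blocktop [ 0.5443 -0.1569  0.2418] [0.1 0.1]
pink block top [ 0.3375 -0.1588  0.207 ] [2. 2.]
pink tip [ 0.2653 -0.1668  0.1902] [2.9 2.9]
pink base [ 0.33357475 -0.16333746  0.014     ] [ 0.32993902 -0.15691684  0.014     ]
purple base [0.34377494 0.16546037 0.014     ] tin [0.63105599 0.00656537 0.052     ]
```

```bash
cat >> h.py <<'E'
def plan(wps,base=None):
    o=sensors.get_obs(); p,r=base or (o['tool_pos'],o['tool_rot']); R=Ro.from_euler('xyz',r,degrees=True)
    for P,rpy in wps:
        s=R.inv().apply(np.array(P)-p)*1e3; v=(R.inv()*Ro.from_euler('xyz',rpy,degrees=True)).as_rotvec()
        print('mm',s.round(1),'rad',v.round(4),'rows>=',round(np.linalg.norm(s)/62.5,1))
E
python3 - <<'E'
from h import *
plan([((.3,-.5,.40),(180,0,18)),((.5,-.2,.42),(180,0,45)),((.594,.15,.31),(180,0,73))],(np.array([.202,-.618,.231]),(180,0,18.15)))
E
```

```text
mm [ 129.9  -81.6 -169. ] rad [ 0.     -0.      0.0026] rows>= 3.7
mm [ 413.4 -304.4 -189. ] rad [ 0.      0.     -0.4686] rows>= 8.8
mm [ 611.7 -607.7  -79. ] rad [ 0.      0.     -0.9573] rows>= 13.9
```

{"method": "drive_tool", "body": {"moves": [{"x": 40,"y": -25,"z": -50},{"x": 80,"y": -50,"z": -105},{"x": 130,"y": -82,"z": -165},{"x": 175,"y": -115,"z": -189,"rz": -0.1},{"x": 220,"y": -150,"z": -189,"rz": -0.2},{"x": 265,"y": -185,"z": -189,"rz": -0.3},{"x": 310,"y": -220,"z": -189,"rz": -0.4},{"x": 355,"y": -260,"z": -189,"rz": -0.47},{"x": 400,"y": -300,"z": -189,"rz": -0.55},{"x": 440,"y": -345,"z": -189,"rz": -0.65},{"x": 475,"y": -395,"z": -189,"rz": -0.75},{"x": 510,"y": -445,"z": -189,"rz": -0.85},{"x": 545,"y": -495,"z": -170,"rz": -0.95},{"x": 580,"y": -545,"z": -130,"rz": -0.957},{"x": 612,"y": -590,"z": -100,"rz": -0.957},{"x": 612,"y": -608,"z": -79,"rz": -0.957},{"x": 612,"y": -608,"z": -79,"rz": -0.957},{"x": 612,"y": -608,"z": -79,"rz": -0.957}]}}

```text
invalid input at $.moves[0]: expected keys x, y, z, rx, ry, rz, fingers
```

Run:
```python
from h import *
w=snap('wrist','w1'); o=sensors.get_obs(); print(o['time_s'],o['tool_pos'],o['tool_rot'],o['qpos'])
cv2.imwrite('pics/w1b.png',cv2.resize(w['image'][:,:,::-1],(800,600),interpolation=cv2.INTER_CUBIC))
for y in (-.09,.09): 
  for x in (-.005,.005):
    P=np.array([.6008,.1705,.149])+y*np.array([.294,.956,0])+x*np.array([.956,-.294,0]); print(np.array(proj(w,P,True))/.64)
```

```text
0.2 [ 0.20234191 -0.61736932  0.22986263] [-1.79932855e+02  4.82107471e-03  1.81500230e+01] [72.6566329  18.42362744 -4.01460497 83.14907124  1.2949614  78.53963868
 -3.26163677]
[ -79.01636401 -178.64571544]
[ -74.09807739 -185.58767613]
[-111.70885064 -178.80704363]
[-107.68195981 -184.77329844]
```

View pics/w1b.png

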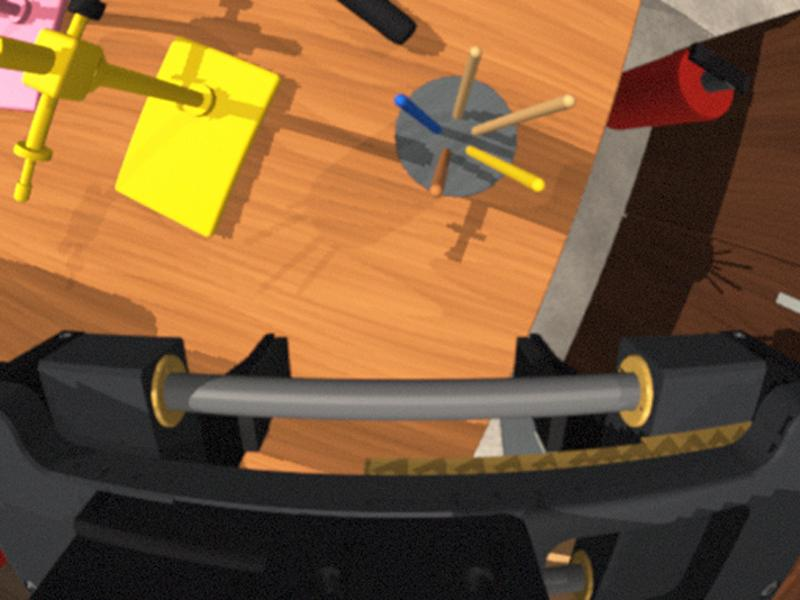

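{"method": "drive_tool", "body": {"moves": [{"x": 40,"y": -25,"z": -50,"rx": 0,"ry": 0,"rz": 0,"fingers": -1},{"x": 80,"y": -50,"z": -105,"rx": 0,"ry": 0,"rz": 0,"fingers": -1},{"x": 130,"y": -82,"z": -165,"rx": 0,"ry": 0,"rz": 0,"fingers": -1},{"x": 175,"y": -115,"z": -189,"rx": 0,"ry": 0,"rz": -0.1,"fingers": -1},{"x": 220,"y": -150,"z": -189,"rx": 0,"ry": 0,"rz": -0.2,"fingers": -1},{"x": 265,"y": -185,"z": -189,"rx": 0,"ry": 0,"rz": -0.3,"fingers": -1},{"x": 310,"y": -220,"z": -189,"rx": 0,"ry": 0,"rz": -0.4,"fingers": -1},{"x": 355,"y": -260,"z": -189,"rx": 0,"ry": 0,"rz": -0.47,"fingers": -1},{"x": 400,"y": -300,"z": -189,"rx": 0,"ry": 0,"rz": -0.55,"fingers": -1},{"x": 440,"y": -345,"z": -189,"rx": 0,"ry": 0,"rz": -0.65,"fingers": -1},{"x": 475,"y": -395,"z": -189,"rx": 0,"ry": 0,"rz": -0.75,"fingers": -1},{"x": 510,"y": -445,"z": -189,"rx": 0,"ry": 0,"rz": -0.85,"fingers": -1},{"x": 545,"y": -495,"z": -170,"rx": 0,"ry": 0,"rz": -0.95,"fingers": -1},{"x": 580,"y": -545,"z": -130,"rx": 0,"ry": 0,"rz": -0.957,"fingers": -1},{"x": 612,"y": -590,"z": -100,"rx": 0,"ry": 0,"rz": -0.957,"fingers": -1},{"x": 612,"y": -608,"z": -79,"rx": 0,"ry": 0,"rz": -0.957,"fingers": -1},{"x": 612,"y": -608,"z": -79,"rx": 0,"ry": 0,"rz": -0.957,"fingers": -1},{"x": 612,"y": -608,"z": -79,"rx": 0,"ry": 0,"rz": -0.957,"fingers": -1}]}}

```text
time_s: 2.45
tool_pos: [0.5951, 0.1496, 0.31]
tool_rot: [179.9, 0.0, 72.9]
force: [-0.4, -0.9, 0.4]
grip_width: 0.0868
grasp_force: 0.0
```

Run:
```python
from h import *
w=snap('wrist','w1'); o=sensors.get_obs(); print(o['time_s'],o['tool_pos'],o['tool_rot'],o['qpos'])
cv2.imwrite('pics/w1b.png',cv2.resize(w['image'][:,:,::-1],(800,600),interpolation=cv2.INTER_CUBIC))
for y in (-.09,.09): 
  for x in (-.005,.005):
    P=np.array([.6008,.1705,.149])+y*np.array([.294,.956,0])+x*np.array([.956,-.294,0]); print(np.array(proj(w,P,True))/.64)
```

```text
2.5 [0.59540933 0.14909921 0.31049696] [1.79898648e+02 1.86588622e-02 7.28486423e+01] [ 17.33745664  16.87287124 -42.80037941  80.17545519  11.46794994
  87.26871563 -41.90090298]
[393.68775328 362.24564414]
[407.18269326 362.25979914]
[392.97908322 109.88015321]
[407.97129222 109.87906021]
```

View pics/w1b.png

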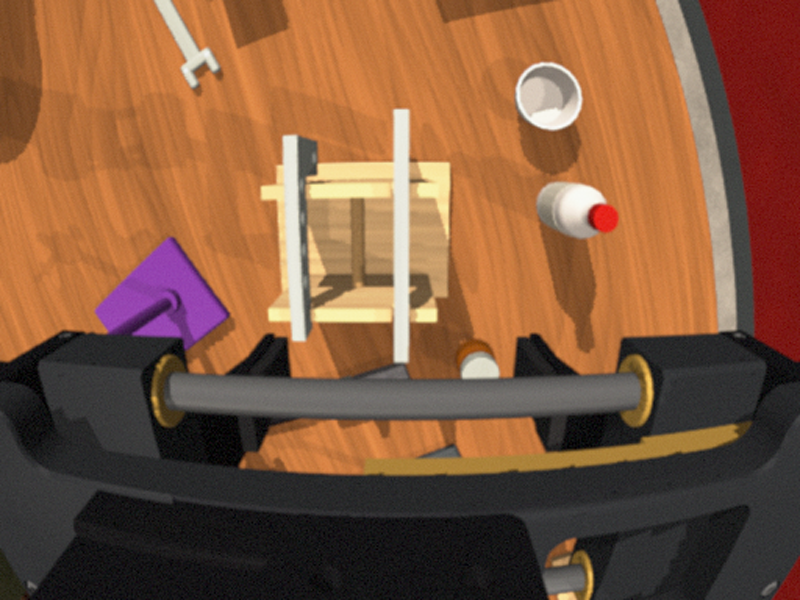

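{"method": "drive_tool", "body": {"force": 50, "moves": [{"x": 10,"y": -1,"z": 50,"rx": 0,"ry": 0,"rz": 0,"fingers": -1},{"x": 10,"y": -1,"z": 100,"rx": 0,"ry": 0,"rz": 0,"fingers": -1},{"x": 10,"y": -1,"z": 140,"rx": 0,"ry": 0,"rz": 0,"fingers": -1},{"x": 10,"y": -1,"z": 165,"rx": 0,"ry": 0,"rz": 0,"fingers": -1},{"x": 10,"y": -1,"z": 180,"rx": 0,"ry": 0,"rz": 0,"fingers": -1},{"x": 10,"y": -1,"z": 186,"rx": 0,"ry": 0,"rz": 0,"fingers": -1},{"x": 10,"y": -1,"z": 186,"rx": 0,"ry": 0,"rz": 0,"fingers": 0},{"x": 10,"y": -1,"z": 186,"rx": 0,"ry": 0,"rz": 0,"fingers": 0.3},{"x": 10,"y": -1,"z": 186,"rx": 0,"ry": 0,"rz": 0,"fingers": 0.6},{"x": 10,"y": -1,"z": 186,"rx": 0,"ry": 0,"rz": 0,"fingers": 1},{"x": 10,"y": -1,"z": 186,"rx": 0,"ry": 0,"rz": 0,"fingers": 1},{"x": 10,"y": -1,"z": 186,"rx": 0,"ry": 0,"rz": 0,"fingers": 1},{"x": 10,"y": -1,"z": 186,"rx": 0,"ry": 0,"rz": 0,"fingers": 1}]}}

```text
time_s: 4.12
tool_pos: [0.5966, 0.1606, 0.1235]
tool_rot: [-180.0, 0.0, 73.0]
force: [1.0, 0.6, 0.5]
grip_width: 0.0252
grasp_force: 0.0
```

{"method": "drive_tool", "body": {"moves": [{"x": 0,"y": 0,"z": 0,"rx": 0,"ry": 0,"rz": 0,"fingers": 1},{"x": 0,"y": 0,"z": 0,"rx": 0,"ry": 0,"rz": 0,"fingers": 1},{"x": 0,"y": 0,"z": 0,"rx": 0,"ry": 0,"rz": 0,"fingers": 1},{"x": 0,"y": 0,"z": 0,"rx": 0,"ry": 0,"rz": 0,"fingers": 1},{"x": 0,"y": 0,"z": -4,"rx": 0,"ry": 0,"rz": 0,"fingers": 1},{"x": 0,"y": 0,"z": -10,"rx": 0,"ry": 0,"rz": 0,"fingers": 1},{"x": 0,"y": 0,"z": -20,"rx": 0,"ry": 0,"rz": 0,"fingers": 1},{"x": 0,"y": 0,"z": -40,"rx": 0,"ry": 0,"rz": 0,"fingers": 1},{"x": 0,"y": 0,"z": -75,"rx": 0,"ry": 0,"rz": 0,"fingers": 1},{"x": 0,"y": 0,"z": -115,"rx": 0,"ry": 0,"rz": 0,"fingers": 1},{"x": 0,"y": 0,"z": -160,"rx": 0,"ry": 0,"rz": 0,"fingers": 1},{"x": 0,"y": 0,"z": -200,"rx": 0,"ry": 0,"rz": 0,"fingers": 1},{"x": 0,"y": 0,"z": -200,"rx": 0,"ry": 0,"rz": 0,"fingers": 1}]}}

```text
time_s: 5.75
tool_pos: [0.598, 0.1619, 0.3288]
tool_rot: [179.6, -0.3, 73.0]
force: [-0.8, 0.5, -2.3]
grip_width: 0.0097
grasp_force: 50.0
```

Run:
```python
from h import *
o=sensors.get_obs(); print(o)
a=load('scene0')
# stand refinement: project candidate model in scene and side
plan([((.50,.0,.34),(180,0,85)),((.42,-.196,.34),(180,0,94))])
```

```text
{'time_s': 5.75, 'qpos': array([ 16.09065028,  17.24057556, -43.21107174,  77.78477591,
        11.80625026,  89.00878192, -42.90867357]), 'joint_velocities': array([ 0.03707453,  1.89609515,  0.76863708,  5.20296395,  0.24993053,
       -1.54619916, -0.16708574]), 'effort': array([ 5.10780104e-01, -4.27726901e+01, -6.08254775e+00, -3.34617591e+01,
       -4.32130345e-02,  1.54154487e-01,  1.85817521e-02]), 'tool_pos': array([0.59797882, 0.16191672, 0.32881258]), 'tool_rot': array([179.5873903 ,  -0.25060742,  73.00927658]), 'force': array([-0.82007625,  0.51311194, -2.25330235]), 'wrist_torque': array([-0.0516689 , -0.05558575, -0.0028145 ]), 'grasp_force': 49.98388187297678, 'grip_width': 0.009707365627432903}
mm [-183.4  -46.3  -12.3] rad [ 0.0076 -0.0036 -0.2093] rows>= 3.0
mm [-394.3  -65.5  -13.4] rad [ 0.0079 -0.003  -0.3664] rows>= 6.4
```

{"method": "drive_tool", "body": {"moves": [{"x": -40,"y": -10,"z": -4,"rx": 0,"ry": 0,"rz": -0.04,"fingers": 1},{"x": -90,"y": -22,"z": -8,"rx": 0,"ry": 0,"rz": -0.1,"fingers": 1},{"x": -140,"y": -35,"z": -12,"rx": 0,"ry": 0,"rz": -0.16,"fingers": 1},{"x": -190,"y": -46,"z": -12,"rx": 0,"ry": 0,"rz": -0.21,"fingers": 1},{"x": -240,"y": -52,"z": -12,"rx": 0,"ry": 0,"rz": -0.26,"fingers": 1},{"x": -290,"y": -57,"z": -12,"rx": 0,"ry": 0,"rz": -0.3,"fingers": 1},{"x": -340,"y": -62,"z": -12,"rx": 0,"ry": 0,"rz": -0.34,"fingers": 1},{"x": -375,"y": -64,"z": -12,"rx": 0,"ry": 0,"rz": -0.366,"fingers": 1},{"x": -394,"y": -65,"z": -12,"rx": 0,"ry": 0,"rz": -0.366,"fingers": 1},{"x": -394,"y": -65,"z": -12,"rx": 0,"ry": 0,"rz": -0.366,"fingers": 1},{"x": -394,"y": -65,"z": -12,"rx": 0,"ry": 0,"rz": -0.366,"fingers": 1},{"x": -394,"y": -65,"z": -12,"rx": 0,"ry": 0,"rz": -0.366,"fingers": 1}]}}

```text
time_s: 7.25
tool_pos: [0.4199, -0.1955, 0.3356]
tool_rot: [180.0, -0.0, 94.1]
force: [-0.2, 0.7, -1.7]
grip_width: 0.0094
grasp_force: 50.0
```

Run:
```python
from h import *
o=sensors.get_obs(); print(o['time_s'],o['tool_pos'],o['tool_rot'],o['force'])
w=snap('wrist','w2');a=snap('scene','s2');b=snap('side','d2')
P=np.array([.51,-.16,.224])
def cr(c,x,y,w,h): return cv2.resize(c['image'][y:y+h,x:x+w],(400,300),interpolation=cv2.INTER_CUBIC)
for c,f in((a,0),(b,0),(w,1)): print(proj(c,P,f),proj(c,o['tool_pos'],f))
u,v=map(int,proj(a,P)); u2,v2=map(int,proj(b,P))
print(u-40,v-30,u2-50,v2-40)
m=np.vstack([np.hstack([cr(a,u-50,v-40,100,75),cr(b,u2-50,v2-40,100,75)]),np.hstack([cr(w,190,20,160,120),cr(w,190,110,160,120)])])
cv2.imwrite('pics/m2.png',m[:,:,::-1])
```

```text
7.25 [ 0.41986828 -0.19550359  0.33556216] [ 1.79991931e+02 -7.37783928e-03  9.41220599e+01] [-0.19341746  0.70866678 -1.74640946]
(np.float64(191.13782793079997), np.float64(174.8201833939407)) (np.float64(173.12807118647373), np.float64(125.67599651539645))
(np.float64(262.2495109977004), np.float64(136.52034563347834)) (np.float64(291.7260081452465), np.float64(103.62080336375007))
(np.float64(355.08767517610806), np.float64(156.5441847780787)) (np.float64(256.12681439040244), np.float64(237.4648943193555))
151 144 212 96
```

View pics/m2.png

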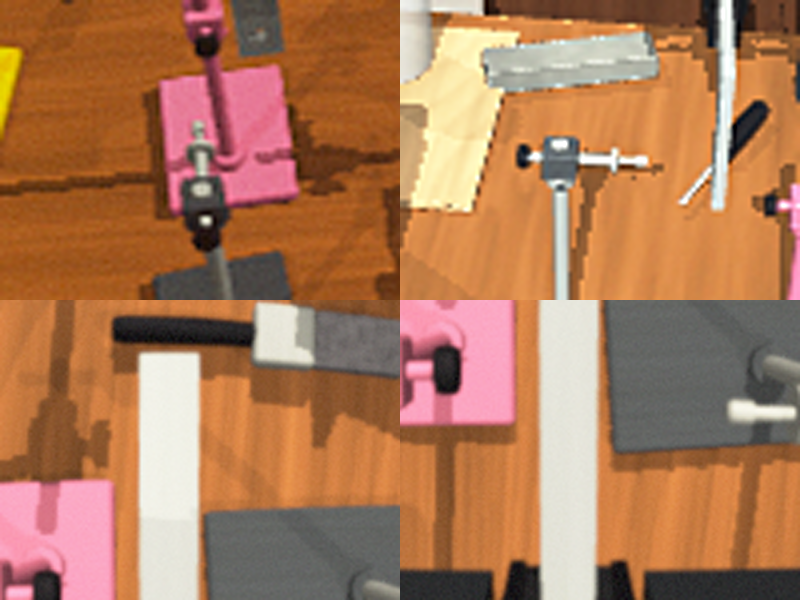

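Run:
```python
from h import *
w,a,b=load('w2'),load('s2'),load('d2'); o=sensors.get_obs()
rw=ray(w,322.8,154.8,1); ra=ray(a,190.5,165.3); rb=ray(b,274,136.25)
for n,r in(('ws',[rw,ra]),('wd',[rw,rb]),('sd',[ra,rb]),('all',[rw,ra,rb])): x,e=tri(r);print(n,x.round(4),np.round(e,1))
R=Ro.from_euler('xyz',o['tool_rot'],degrees=True)
E=o['tool_pos']+R.apply([.1007,0,-.0255]); print('end pred',proj(w,E,1),E,'meas 257.6,41.2')
# leg foot bottom corner in side: crop(718,209)
F=o['tool_pos']+R.apply([.1007,0,.0085+.092]); print('foot pred',proj(b,F),'meas',212+318/4,96+209/4)
print('pix',[proj(w,x,1) for x in ([.4733,-.162,.224],[.4733,-.161,.224],[.4733,-.162,.220])])
cv2.imwrite('pics/w3.png',cv2.resize(w['image'][125:200,290:390,::-1],(800,600),interpolation=cv2.INTER_CUBIC))
```

```text
ws [ 0.4775 -0.1609  0.2278] [0.2 0.2]
wd [ 0.4736 -0.1599  0.2297] [3.3 3.3]
sd [ 0.4721 -0.1627  0.2244] [2.2 2.2]
all [ 0.4746 -0.1613  0.2268] [3.  1.5 4.2]
end pred (np.float64(255.1272246088316), np.float64(44.81496427383203)) [ 0.41238767 -0.09586859  0.36107051] meas 257.6,41.2
foot pred (np.float64(290.4012058068645), np.float64(147.81226635591386)) meas 291.5 148.25
pix [(np.float64(317.3686634257849), np.float64(155.1291717751978)), (np.float64(317.4874040065669), np.float64(154.05885926860842)), (np.float64(316.53098684801824), np.float64(154.4345468575933))]
```

View pics/w3.png

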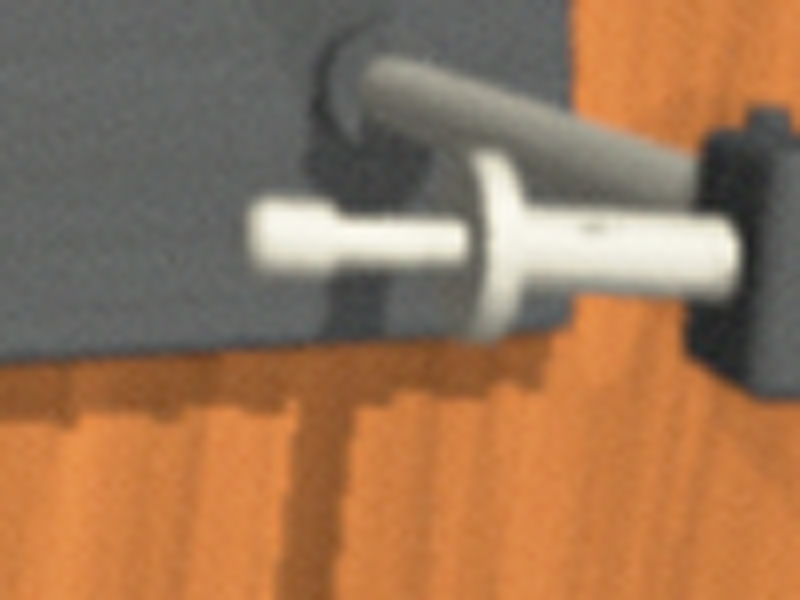

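Run:
```python
from h import *
w=load('w2')
f=lambda x,y:ray(w,290+(x+.5)/8-.5,125+(y+.5)/8-.5,1)
for z in (.222,.226,.230):
    t,c,e=[onz(*f(*q),z) for q in ((247,232),(481,244),(737,255))]
    d=e-t; print(z,t.round(4),c.round(4),e.round(4),'tip-collar',np.linalg.norm(c-t).round(4),'tip-blk',np.linalg.norm(d).round(4),'ang',np.degrees(np.arctan2(d[1],d[0])).round(2))
```

```text
0.222 [ 0.4765 -0.1606  0.222 ] [ 0.5051 -0.1594  0.222 ] [ 0.5385 -0.1575  0.222 ] tip-collar 0.0286 tip-blk 0.0621 ang 2.87
0.226 [ 0.4756 -0.16    0.226 ] [ 0.5037 -0.1588  0.226 ] [ 0.5367 -0.1569  0.226 ] tip-collar 0.0282 tip-blk 0.0612 ang 2.87
0.23 [ 0.4747 -0.1595  0.23  ] [ 0.5024 -0.1583  0.23  ] [ 0.5348 -0.1564  0.23  ] tip-collar 0.0278 tip-blk 0.0603 ang 2.87
```

{"method": "drive_tool", "body": {"moves": [{"x": -1,"y": 0,"z": 20,"rx": 0,"ry": 0,"rz": 0.01,"fingers": 1},{"x": -2,"y": 0,"z": 50,"rx": 0,"ry": 0,"rz": 0.021,"fingers": 1},{"x": -3,"y": 0,"z": 80,"rx": 0,"ry": 0,"rz": 0.021,"fingers": 1},{"x": -4,"y": 0,"z": 105,"rx": 0,"ry": 0,"rz": 0.021,"fingers": 1},{"x": -4,"y": 0,"z": 117,"rx": 0,"ry": 0,"rz": 0.021,"fingers": 1},{"x": -4,"y": 0,"z": 121,"rx": 0,"ry": 0,"rz": 0.021,"fingers": 1},{"x": -4,"y": 0,"z": 121,"rx": 0,"ry": 0,"rz": 0.021,"fingers": 1},{"x": -4,"y": 0,"z": 121,"rx": 0,"ry": 0,"rz": 0.021,"fingers": 1}]}}

```text
time_s: 8.4
tool_pos: [0.42, -0.2013, 0.2155]
tool_rot: [179.9, 0.1, 92.8]
force: [0.1, 0.0, -2.0]
grip_width: 0.0095
grasp_force: 50.0
```

Run:
```python
from h import *
o=sensors.get_obs(); print(o['time_s'],o['tool_pos'],o['tool_rot'],o['force'])
w=snap('wrist','w4');a=snap('scene','s4');b=snap('side','d4')
for c,f in((a,0),(b,0),(w,1)): print(proj(c,(.474,-.16,.226),f))
def cr(c,x,y,w,h): return cv2.resize(c['image'][y:y+h,x:x+w],(400,300),interpolation=cv2.INTER_CUBIC)
m=np.vstack([np.hstack([cr(a,150,140,80,60),cr(b,245,105,80,60)]),np.hstack([cr(w,230,50,80,60),cr(w,310,130,120,90)])])
cv2.imwrite('pics/m4.png',m[:,:,::-1])
```

```text
8.4 [ 0.41998771 -0.20133947  0.21553666] [1.79916121e+02 5.86224052e-02 9.27552385e+01] [ 7.68141340e-02  1.23920638e-03 -2.01859965e+00]
(np.float64(190.93634122640407), np.float64(164.7504789243846))
(np.float64(272.9147584866184), np.float64(136.78828284919075))
(np.float64(363.65326051439166), np.float64(176.09033404512473))
```

View pics/m4.png

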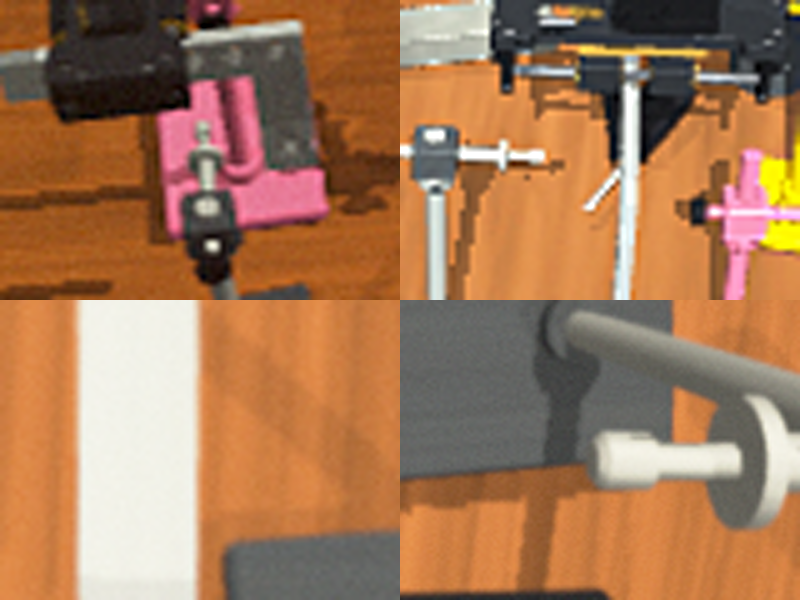

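Run:
```python
from h import *
w=load('w4'); o=sensors.get_obs()
R=Ro.from_euler('xyz',o['tool_rot'],degrees=True)
g=w['image'].astype(int)
print(g[34:50,250:262].mean(1)[:, :].tolist().__str__()[:900])
print('edges row60',g[60,238:280,2].tolist())
C=-w['R'].T@w['t']; print('cam in tool',R.inv().apply(C-o['tool_pos']).round(4),'axis',R.inv().apply(w['R'][2]).round(3))
T=lambda X:(R.inv().apply(X-o['tool_pos'])*1e3).round(2)
for row in (40,41,42): print('end',row,T(onz(*ray(w,257.3,row,1),o['tool_pos'][2]+.0255)))
for z in (.222,.226,.230):
  print(z,[T(onz(*ray(w,310+(x-400+.5)*.3-.5,130+(y-300+.5)*.3-.5,1),z)) for x,y in((597,460),(740,461),(785,462))])
# two wrist views for tip
w2=load('w2'); r=[ray(w,310+197.5*.3-.5,130+160.5*.3-.5,1),ray(w2,320.8,153.6,1)]
print(tri(r)); a=load('s4'); b=load('d4')
ra=ray(a,150+203.5/5-.5,140+125.5/5-.5); rb=ray(b,245+146/5-.5,105+157/5-.5)
print(tri(r+[ra]),tri(r+[rb]),tri([ra,rb]))
# holes in the scene: predicted (front face)
for i,y in enumerate((25,49,73)):
  print('hole',i+4,proj(a,o['tool_pos']+R.apply([.001*y+.0115,.005,-.0115])),'hole7' ,proj(a,o['tool_pos']+R.apply([.073+.0115,.005,.0785])))
print('meas',[(150+x/5-.4,140+y/5-.4) for x,y in((202,70),(238,62),(275,53),(290,148))])
```

```text
[[198.0, 120.91666666666667, 63.083333333333336], [198.58333333333334, 121.33333333333333, 63.666666666666664], [200.16666666666666, 122.33333333333333, 64.91666666666667], [204.16666666666666, 123.83333333333333, 65.0], [205.58333333333334, 125.33333333333333, 65.41666666666667], [203.5, 124.0, 65.83333333333333], [211.91666666666666, 150.66666666666666, 109.25], [230.5, 215.5, 189.0], [241.25, 240.91666666666666, 230.58333333333334], [242.41666666666666, 242.75, 233.5], [242.16666666666666, 242.08333333333334, 232.33333333333334], [241.91666666666666, 241.75, 232.41666666666666], [242.08333333333334, 242.0, 232.58333333333334], [242.41666666666666, 242.33333333333334, 232.75], [242.33333333333334, 241.91666666666666, 232.75], [241.91666666666666, 241.83333333333334, 232.5]]
edges row60 [75, 66, 70, 66, 68, 67, 83, 138, 218, 233, 234, 234, 234, 233, 234, 232, 232, 233, 231, 233, 233, 230, 234, 233, 232, 232, 233, 231, 231, 232, 224, 174, 98, 59, 57, 61, 61, 62, 65, 63, 66, 64]
cam in tool [ 0.0724  0.0009 -0.1549] axis [-0.263 -0.001  0.965]
end 40 [102.1    0.85 -25.57]
end 41 [101
[... 680 characters left out ...]
4(1.1400431803357562), np.float64(1.1237836253141094), np.float64(2.2500495577866944)]) (array([ 0.47245312, -0.16271412,  0.22673099]), [np.float64(1.2017458095115714), np.float64(1.2017458095116273)])
hole 4 (np.float64(189.21435186476015), np.float64(151.59627628643963)) hole7 (np.float64(208.05545931512296), np.float64(168.85092763058515))
hole 5 (np.float64(197.26114541076691), np.float64(150.6950755010125)) hole7 (np.float64(208.05545931512296), np.float64(168.85092763058515))
hole 6 (np.float64(205.28714606339224), np.float64(149.79620341604718)) hole7 (np.float64(208.05545931512296), np.float64(168.85092763058515))
meas [(190.0, 153.6), (197.2, 152.0), (204.6, 150.2), (207.6, 169.2)]
```

{"method": "drive_tool", "body": {"moves": [{"x": 5,"y": 0,"z": -25,"rx": 0,"ry": 0,"rz": 0,"fingers": 1},{"x": 10,"y": 0,"z": -50,"rx": 0,"ry": 0,"rz": 0,"fingers": 1},{"x": 10,"y": 30,"z": -50,"rx": 0,"ry": 0,"rz": 0,"fingers": 1},{"x": 10,"y": 60,"z": -50,"rx": 0,"ry": 0,"rz": 0,"fingers": 1},{"x": 10,"y": 90,"z": -50,"rx": 0,"ry": 0,"rz": 0,"fingers": 1},{"x": 10,"y": 100,"z": -50,"rx": 0,"ry": 0,"rz": 0,"fingers": 1},{"x": 10,"y": 100,"z": -50,"rx": 0,"ry": 0,"rz": 0,"fingers": 1},{"x": 10,"y": 100,"z": -50,"rx": 0,"ry": 0,"rz": 0,"fingers": 1},{"x": 10,"y": 100,"z": -50,"rx": 0,"ry": 0,"rz": 0,"fingers": 1}]}}

```text
time_s: 9.68
tool_pos: [0.518, -0.1867, 0.2648]
tool_rot: [-180.0, 0.0, 92.7]
force: [0.4, 0.6, -1.7]
grip_width: 0.0095
grasp_force: 50.0
```

Run:
```python
from h import *
o=sensors.get_obs(); print(o['time_s'],o['tool_pos'],o['tool_rot'],o['force'])
w=snap('wrist','w5'); w4=load('w4')
u,v=map(int,proj(w,(.474,-.16,.229),True)); print(u,v)
x0,y0=u-30,v-30
def cr(c,x,y,w,h): return cv2.resize(c['image'][y:y+h,x:x+w],(400,300),interpolation=cv2.INTER_CUBIC)
i=cr(w,x0,y0,80,60); j=cr(w4,355,150,80,60)
print(x0,y0)
cv2.imwrite('pics/m5.png',cv2.resize(np.vstack([i,j]),None,fx=1,fy=1)[:,:,::-1])
```

```text
9.675 [ 0.51804412 -0.18674199  0.26480836] [-1.79989484e+02  4.65947859e-02  9.27013241e+01] [ 0.43624368  0.64909635 -1.66290163]
192 174
162 144
```

View pics/m5.png

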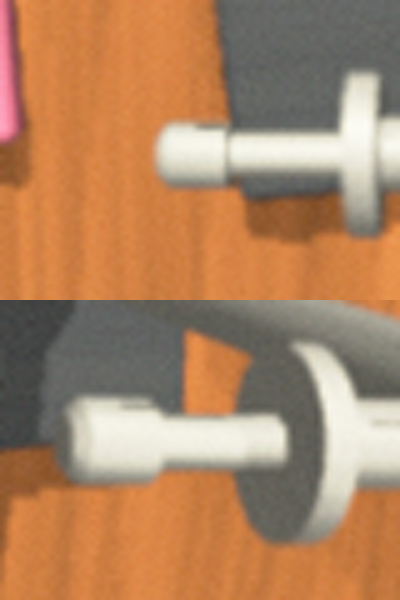

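Run:
```python
from h import *
w4,w5=load('w4'),load('w5'); o=sensors.get_obs()
A=lambda x,y:ray(w4,355+(x+.5)/5-.5,150+(y+.5)/5-.5,1)
B=lambda x,y:ray(w5,162+(x+.5)/5-.5,144+(y+.5)/5-.5,1)
t,e=tri([A(70,143),B(162,155)]);c,e2=tri([A(280,143),B(348,154)])
print(t,e,c,e2,np.linalg.norm(t-c),np.degrees(np.arctan2(c[1]-t[1],c[0]-t[0])))
print('post',c+(c-t)/np.linalg.norm(c-t)*.048)
# groove/head step: w4 head-right edge lower/upper? axis row check in w5
g=w5['image'].astype(int)
print('end rows',[g[r,250:262].mean().round() for r in range(36,48)])
R=Ro.from_euler('xyz',o['tool_rot'],degrees=True)
for P in (t,c): print((R.inv().apply(P-o['tool_pos'])*1e3).round(2))
```

```text
[ 0.47532559 -0.16000159  0.2299518 ] [np.float64(0.08090251851491324), np.float64(0.08090251851492687)] [ 0.50022327 -0.15863199  0.23016559] [np.float64(0.00730316652297003), np.float64(0.007303166522932064)] 0.02493624214092923 3.1486116778303894
post [ 0.54814905 -0.15599564  0.2305771 ]
end rows [np.float64(69.0), np.float64(79.0), np.float64(87.0), np.float64(89.0), np.float64(128.0), np.float64(203.0), np.float64(238.0), np.float64(241.0), np.float64(240.0), np.float64(240.0), np.float64(240.0), np.float64(240.0)]
[ 28.68 -41.54  34.86]
[ 28.87 -16.61  34.64]
```

{"method": "drive_tool", "body": {"moves": [{"x": 0,"y": -25,"z": 0,"rx": 0,"ry": 0,"rz": 0,"fingers": 1},{"x": -3,"y": -50,"z": 0,"rx": 0,"ry": 0,"rz": -0.007,"fingers": 1},{"x": -7.6,"y": -66.4,"z": 5,"rx": 0,"ry": 0,"rz": -0.007,"fingers": 1},{"x": -7.6,"y": -66.4,"z": 20,"rx": 0,"ry": 0,"rz": -0.007,"fingers": 1},{"x": -7.6,"y": -66.4,"z": 36,"rx": 0,"ry": 0,"rz": -0.007,"fingers": 1},{"x": -7.6,"y": -66.4,"z": 46.3,"rx": 0,"ry": 0,"rz": -0.007,"fingers": 1},{"x": -7.6,"y": -66.4,"z": 46.3,"rx": 0,"ry": 0,"rz": -0.007,"fingers": 1},{"x": -7.6,"y": -66.4,"z": 46.3,"rx": 0,"ry": 0,"rz": -0.007,"fingers": 1},{"x": -7.6,"y": -66.4,"z": 46.3,"rx": 0,"ry": 0,"rz": -0.007,"fingers": 1}]}}

```text
time_s: 10.85
tool_pos: [0.4534, -0.1972, 0.2188]
tool_rot: [179.9, 0.0, 93.2]
force: [0.2, -0.7, -1.9]
grip_width: 0.0094
grasp_force: 50.0
```

Run:
```python
from h import *
w=snap('wrist','w6'); a=snap('scene','s6'); b=snap('side','d6'); o=sensors.get_obs(); print(o['time_s'],o['tool_pos'],o['tool_rot'],o['force'])
plan([((.4522,-.1979,.2185),(180,0,93.15))])
# scene plate top-edge tilt: gray rows
R=Ro.from_euler('xyz',o['tool_rot'],degrees=True)
for x in (55,75,95): 
    print([np.round(proj(a,o['tool_pos']+R.apply([x/1e3,.005,z])),1).tolist() for z in (-.0255,.0085)])
def cr(c,x,y,w,h): return cv2.resize(c['image'][y:y+h,x:x+w],(400,300),interpolation=cv2.INTER_CUBIC)
m=np.vstack([np.hstack([cr(a,165,140,60,45),cr(b,250,110,60,45)]),np.hstack([cr(w,230,30,100,75),cr(w,300,140,100,75)])])
cv2.imwrite('pics/m6.png',m[:,:,::-1])
```

```text
11.0 [ 0.45307862 -0.1972219   0.21861507] [1.79966866e+02 2.79314043e-02 9.31545671e+01] [ 0.28447815  0.17006647 -3.02322173]
mm [-0.6 -0.9  0.1] rad [0.0006 0.0005 0.0001] rows>= 0.0
[[196.3, 155.3], [197.6, 162.8]]
[[203.2, 154.5], [204.3, 162.0]]
[[210.0, 153.7], [211.0, 161.2]]
```

{"method": "drive_tool", "body": {"moves": [{"x": -0.7,"y": 6,"z": 0,"rx": 0,"ry": 0,"rz": 0,"fingers": 1},{"x": -0.7,"y": 12,"z": 0,"rx": 0,"ry": 0,"rz": 0,"fingers": 1},{"x": -0.7,"y": 15,"z": 0,"rx": 0,"ry": 0,"rz": 0,"fingers": 1},{"x": -0.7,"y": 17,"z": 0,"rx": 0,"ry": 0,"rz": 0,"fingers": 1},{"x": -0.7,"y": 18,"z": 0,"rx": 0,"ry": 0,"rz": 0,"fingers": 1},{"x": -0.7,"y": 19,"z": 0,"rx": 0,"ry": 0,"rz": 0,"fingers": 1},{"x": -0.7,"y": 20,"z": 0,"rx": 0,"ry": 0,"rz": 0,"fingers": 1},{"x": -0.7,"y": 21,"z": 0,"rx": 0,"ry": 0,"rz": 0,"fingers": 1},{"x": -0.7,"y": 21,"z": 0,"rx": 0,"ry": 0,"rz": 0,"fingers": 1}]}}

```text
time_s: 12.12
tool_pos: [0.4739, -0.1967, 0.2182]
tool_rot: [-180.0, 0.0, 93.1]
force: [0.4, 0.6, -3.0]
grip_width: 0.0098
grasp_force: 50.0
```

Run:
```python
from h import *
o=sensors.get_obs(); print(o['time_s'],o['tool_pos'],o['tool_rot'],o['force'],o['wrist_torque'])
```

```text
12.125 [ 0.47387701 -0.19671522  0.2182082 ] [-1.79999956e+02  4.48099041e-03  9.31478764e+01] [ 0.3957685   0.57162346 -2.9655437 ] [-0.10035783 -0.126259    0.0260588 ]
```

{"method": "drive_tool", "body": {"moves": [{"x": 0,"y": 1,"z": 0,"rx": 0,"ry": 0,"rz": 0,"fingers": 1},{"x": 0,"y": 2,"z": 0,"rx": 0,"ry": 0,"rz": 0,"fingers": 1},{"x": 0,"y": 3,"z": 0,"rx": 0,"ry": 0,"rz": 0,"fingers": 1},{"x": 0,"y": 3,"z": 0,"rx": 0,"ry": 0,"rz": 0,"fingers": 1}]}}

```text
time_s: 12.62
tool_pos: [0.4769, -0.1965, 0.2182]
tool_rot: [180.0, 0.0, 93.2]
force: [-0.4, -0.3, -3.1]
grip_width: 0.0098
grasp_force: 50.0
```

{"method": "drive_tool", "body": {"moves": [{"x": 0,"y": 1,"z": 0,"rx": 0,"ry": 0,"rz": 0,"fingers": 1},{"x": 0,"y": 2,"z": 0,"rx": 0,"ry": 0,"rz": 0,"fingers": 1},{"x": 0,"y": 3,"z": 0,"rx": 0,"ry": 0,"rz": 0,"fingers": 1},{"x": 0,"y": 4,"z": 0,"rx": 0,"ry": 0,"rz": 0,"fingers": 1},{"x": 0,"y": 4,"z": 0,"rx": 0,"ry": 0,"rz": 0,"fingers": 1}]}}

```text
time_s: 13.25
tool_pos: [0.4809, -0.1963, 0.2182]
tool_rot: [180.0, 0.0, 93.2]
force: [0.1, -0.4, -3.0]
grip_width: 0.0095
grasp_force: 50.0
```

Run:
```python
from h import *
o=sensors.get_obs(); print(o['time_s'],o['tool_pos'],o['force'],o['wrist_torque'])
w=snap('wrist','w7'); a=snap('scene','s7'); b=snap('side','d7')
for c,f in((a,0),(b,0),(w,1)): print(proj(c,(.4753,-.16,.23),f),proj(c,(.5,-.159,.23),f))
```

```text
13.25 [ 0.48094757 -0.19628544  0.21821629] [ 0.0594656  -0.44770831 -3.03502535] [-0.16720149 -0.06500514 -0.03745581]
(np.float64(190.77048894503008), np.float64(164.21367918720594)) (np.float64(191.19647813125124), np.float64(170.77801127172043))
(np.float64(272.5634621605242), np.float64(135.79273848062624)) (np.float64(265.19867505399225), np.float64(135.45580560529058))
(np.float64(248.67194717701403), np.float64(180.41367473698983)) (np.float64(298.3052900705521), np.float64(181.18930297540166))
```

{"method": "drive_tool", "body": {"moves": [{"x": 0,"y": 1,"z": 0,"rx": 0,"ry": 0,"rz": 0,"fingers": 1},{"x": 0,"y": 2,"z": 0,"rx": 0,"ry": 0,"rz": 0,"fingers": 1},{"x": 0,"y": 3,"z": 0,"rx": 0,"ry": 0,"rz": 0,"fingers": 1},{"x": 0,"y": 4,"z": 0,"rx": 0,"ry": 0,"rz": 0,"fingers": 1},{"x": 0,"y": 5,"z": 0,"rx": 0,"ry": 0,"rz": 0,"fingers": 1},{"x": 0,"y": 6,"z": 0,"rx": 0,"ry": 0,"rz": 0,"fingers": 1},{"x": 0,"y": 6,"z": 0,"rx": 0,"ry": 0,"rz": 0,"fingers": 1}]}}

```text
time_s: 14.28
tool_pos: [0.487, -0.1959, 0.2183]
tool_rot: [180.0, 0.0, 93.2]
force: [-0.1, 0.2, -3.1]
grip_width: 0.0095
grasp_force: 50.0
```

{"method": "drive_tool", "body": {"moves": [{"x": 0,"y": 1,"z": 0,"rx": 0,"ry": 0,"rz": 0,"fingers": 1},{"x": 0,"y": 2,"z": 0,"rx": 0,"ry": 0,"rz": 0,"fingers": 1},{"x": 0,"y": 3,"z": 0,"rx": 0,"ry": 0,"rz": 0,"fingers": 1},{"x": 0,"y": 4,"z": 0,"rx": 0,"ry": 0,"rz": 0,"fingers": 1},{"x": 0,"y": 5,"z": 0,"rx": 0,"ry": 0,"rz": 0,"fingers": 1},{"x": 0,"y": 6,"z": 0,"rx": 0,"ry": 0,"rz": 0,"fingers": 1},{"x": 0,"y": 6,"z": 0,"rx": 0,"ry": 0,"rz": 0,"fingers": 1}]}}

```text
time_s: 15.15
tool_pos: [0.493, -0.1956, 0.2183]
tool_rot: [180.0, 0.0, 93.2]
force: [1.1, 0.2, -2.2]
grip_width: 0.0095
grasp_force: 50.0
```

Run:
```python
from h import *
o=sensors.get_obs(); print(o['time_s'],o['tool_pos'],o['force'],o['wrist_torque'])
w=snap('wrist','w8'); a=snap('scene','s8'); b=snap('side','d8')
def cr(c,x,y,w,h): return cv2.resize(c['image'][y:y+h,x:x+w],(400,300),interpolation=cv2.INTER_CUBIC)
m=np.vstack([np.hstack([cr(a,165,140,60,45),cr(b,240,110,60,45)]),np.hstack([cr(w,190,130,120,90),cr(w,210,150,80,60)])])
cv2.imwrite('pics/m8.png',m[:,:,::-1])
```

```text
15.15 [ 0.49297042 -0.19555447  0.21831138] [ 1.14697312  0.16084922 -2.21407392] [-0.07141055 -0.09646619  0.05535847]
```

View pics/m8.png

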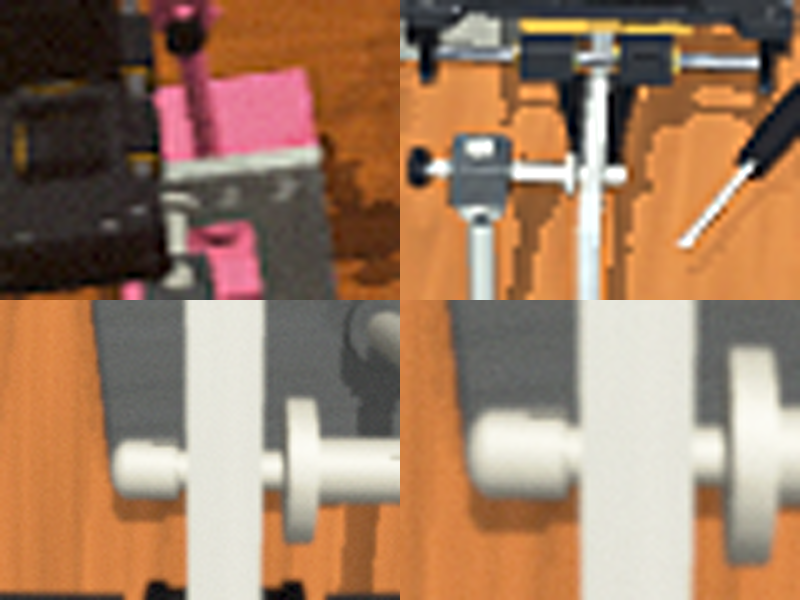

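{"method": "drive_tool", "body": {"moves": [{"x": 0,"y": 0.5,"z": 0.5,"rx": 0,"ry": 0,"rz": 0,"fingers": 1},{"x": 0,"y": 0.5,"z": 1,"rx": 0,"ry": 0,"rz": 0,"fingers": 1},{"x": 0,"y": 0.5,"z": 1.5,"rx": 0,"ry": 0,"rz": 0,"fingers": 1},{"x": 0,"y": 0.5,"z": 2,"rx": 0,"ry": 0,"rz": 0,"fingers": 1},{"x": 0,"y": 0.5,"z": 2,"rx": 0,"ry": 0,"rz": 0,"fingers": 1}]}}

```text
time_s: 15.92
tool_pos: [0.4933, -0.1956, 0.2162]
tool_rot: [-180.0, 0.0, 93.2]
force: [0.0, 0.2, -1.6]
grip_width: 0.0098
grasp_force: 50.0
```

{"method": "drive_tool", "body": {"moves": [{"x": 0,"y": 0,"z": 0.3,"rx": 0,"ry": 0,"rz": 0,"fingers": 1},{"x": 0,"y": 0,"z": 0.3,"rx": 0,"ry": 0,"rz": 0,"fingers": 1}]}}

```text
time_s: 16.18
tool_pos: [0.4933, -0.1956, 0.2159]
tool_rot: [-180.0, 0.0, 93.2]
force: [0.9, 0.6, -2.2]
grip_width: 0.0096
grasp_force: 50.0
```

{"method": "drive_tool", "body": {"moves": [{"x": 0,"y": 0,"z": 0.4,"rx": 0,"ry": 0,"rz": 0,"fingers": 1},{"x": 0,"y": 0,"z": 0.4,"rx": 0,"ry": 0,"rz": 0,"fingers": 1}]}}

```text
time_s: 16.42
tool_pos: [0.4933, -0.1956, 0.2155]
tool_rot: [-180.0, 0.0, 93.2]
force: [0.6, 0.3, -1.9]
grip_width: 0.0096
grasp_force: 50.0
```

{"method": "drive_tool", "body": {"moves": [{"x": 0,"y": 0,"z": 0.4,"rx": 0,"ry": 0,"rz": 0,"fingers": 1},{"x": 0,"y": 0,"z": 0.4,"rx": 0,"ry": 0,"rz": 0,"fingers": 1}]}}

```text
time_s: 16.68
tool_pos: [0.4933, -0.1956, 0.2151]
tool_rot: [-180.0, 0.0, 93.1]
force: [0.6, -0.6, -2.3]
grip_width: 0.0094
grasp_force: 50.0
```

{"method": "drive_tool", "body": {"moves": [{"x": 0,"y": 0,"z": 0.4,"rx": 0,"ry": 0,"rz": 0,"fingers": 1},{"x": 0,"y": 0,"z": 0.4,"rx": 0,"ry": 0,"rz": 0,"fingers": 1}]}}

```text
time_s: 16.92
tool_pos: [0.4933, -0.1956, 0.2147]
tool_rot: [-180.0, 0.0, 93.2]
force: [-0.8, 0.5, -1.3]
grip_width: 0.0095
grasp_force: 50.0
```

{"method": "drive_tool", "body": {"moves": [{"x": 0,"y": 0,"z": 0.4,"rx": 0,"ry": 0,"rz": 0,"fingers": 1},{"x": 0,"y": 0,"z": 0.4,"rx": 0,"ry": 0,"rz": 0,"fingers": 1}]}}

```text
time_s: 17.18
tool_pos: [0.4933, -0.1956, 0.2144]
tool_rot: [180.0, 0.0, 93.1]
force: [-0.2, -0.1, -1.6]
grip_width: 0.0093
grasp_force: 50.0
```

{"method": "drive_tool", "body": {"moves": [{"x": 0,"y": 0,"z": 0.4,"rx": 0,"ry": 0,"rz": 0,"fingers": 1},{"x": 0,"y": 0,"z": 0.4,"rx": 0,"ry": 0,"rz": 0,"fingers": 1}]}}

```text
time_s: 17.42
tool_pos: [0.4934, -0.1956, 0.2143]
tool_rot: [180.0, 0.0, 93.2]
force: [-1.7, 0.2, 0.6]
grip_width: 0.0096
grasp_force: 50.0
```

Run:
```python
from h import *
o=sensors.get_obs(); print(o['time_s'],o['tool_pos'],o['tool_rot'],o['force'],o['wrist_torque'])
```

```text
17.425 [ 0.49342868 -0.19558543  0.21428984] [1.79983509e+02 1.32867369e-02 9.31550790e+01] [-1.7166152   0.19532471  0.5912668 ] [0.06067406 0.09165478 0.05386938]
```

{"method": "drive_tool", "body": {"force": 10, "moves": [{"x": 0,"y": 0,"z": 0,"rx": 0,"ry": 0,"rz": 0,"fingers": 1},{"x": 0,"y": 0,"z": 0,"rx": 0,"ry": 0,"rz": 0,"fingers": 1},{"x": 0,"y": 0,"z": 0,"rx": 0,"ry": 0,"rz": 0,"fingers": 0.7},{"x": 0,"y": 0,"z": 0,"rx": 0,"ry": 0,"rz": 0,"fingers": 0.6},{"x": 0,"y": 0,"z": 0,"rx": 0,"ry": 0,"rz": 0,"fingers": 0.5},{"x": 0,"y": 0,"z": 0,"rx": 0,"ry": 0,"rz": 0,"fingers": 0.4},{"x": 0,"y": 0,"z": 0,"rx": 0,"ry": 0,"rz": 0,"fingers": 0.3},{"x": 0,"y": 0,"z": 0,"rx": 0,"ry": 0,"rz": 0,"fingers": 0.3},{"x": 0,"y": 0,"z": 0,"rx": 0,"ry": 0,"rz": 0,"fingers": 0.3}]}}

```text
time_s: 18.55
tool_pos: [0.4933, -0.1956, 0.214]
tool_rot: [-180.0, 0.0, 93.1]
force: [0.2, 1.3, -0.1]
grip_width: 0.0302
grasp_force: 0.0
```

Run:
```python
from h import *
o=sensors.get_obs(); print(o['time_s'],o['tool_pos'],o['force'],o['grip_width'])
w=snap('wrist','w9'); w8=load('w8')
for c in(w8,w):
  g=c['image'].astype(int)
  print('end',[int(g[r,250:262].mean()) for r in range(36,60)])
  for r in (60,100,150,200): 
    q=np.where(g[r,200:330,2]>170)[0]+200; print(r,q.min(),q.max(),len(q))
```

```text
18.55 [ 0.49331153 -0.19563907  0.21396343] [ 0.18845568  1.25681866 -0.07348524] 0.030194536220972706
end [93, 94, 92, 93, 132, 205, 237, 240, 239, 239, 239, 239, 239, 239, 239, 239, 239, 239, 239, 239, 239, 239, 239, 239]
60 246 269 24
100 246 268 23
150 246 268 23
200 246 267 22
end [95, 96, 95, 99, 144, 217, 239, 241, 240, 240, 240, 240, 240, 240, 240, 240, 240, 240, 240, 240, 240, 240, 240, 240]
60 245 268 24
100 245 268 24
150 246 268 23
200 247 267 21
```

{"method": "drive_tool", "body": {"moves": [{"x": 0,"y": 0,"z": -4,"rx": 0,"ry": 0,"rz": 0,"fingers": 0.3},{"x": 0,"y": 0,"z": -12,"rx": 0,"ry": 0,"rz": 0,"fingers": 0.3},{"x": 0,"y": 0,"z": -25,"rx": 0,"ry": 0,"rz": 0,"fingers": 0.3},{"x": 0,"y": 0,"z": -45,"rx": 0,"ry": 0,"rz": 0,"fingers": 0.3},{"x": 0,"y": 0,"z": -75,"rx": 0,"ry": 0,"rz": 0,"fingers": 0.3},{"x": 0,"y": 0,"z": -110,"rx": 0,"ry": 0,"rz": 0,"fingers": 0.3},{"x": 0,"y": 0,"z": -150,"rx": 0,"ry": 0,"rz": 0,"fingers": 0.3},{"x": 0,"y": 0,"z": -160,"rx": 0,"ry": 0,"rz": 0,"fingers": 0.3},{"x": 0,"y": 0,"z": -160,"rx": 0,"ry": 0,"rz": 0,"fingers": 0.3},{"x": 0,"y": 0,"z": -160,"rx": 0,"ry": 0,"rz": 0,"fingers": 0.3},{"x": 0,"y": 0,"z": -160,"rx": 0,"ry": 0,"rz": 0,"fingers": 0.3},{"x": 0,"y": 0,"z": -160,"rx": 0,"ry": 0,"rz": 0,"fingers": 0.3}]}}

```text
time_s: 20.1
tool_pos: [0.493, -0.1955, 0.3732]
tool_rot: [-179.9, -0.0, 93.2]
force: [0.7, -0.4, -0.5]
grip_width: 0.0306
grasp_force: 0.0
```

Run:
```python
from h import *
o=sensors.get_obs(); print(o['time_s'],o['tool_pos'],o['force'])
w=snap('wrist','w10'); a=snap('scene','s10'); b=snap('side','d10')
H=np.array([.4928,-.159,.2275]); yd=np.array([-.055,.9985,0])
E=H+yd*.065+[0,0,.014]; e2=H-yd*.115+[0,0,.014]; F=H+yd*.065+[0,0,-.112]
print('pred ends',proj(w,E,1),proj(w,e2,1)); g=w['image'].astype(int)
u,v=map(int,proj(w,E,1)); print('col',u,[(r,int(g[r,u-3:u+4,2].mean())) for r in range(v-8,v+9)])
for r in range(v+5,v+110,20):
  q=np.where(g[r,u-40:u+40,2]>170)[0]+u-40; print(r,q.min() if len(q) else None,q.max() if len(q) else None,len(q))
# level in side/scene: plate foot end in side, difference of frames vs predicted
print('side E,F',proj(b,E),proj(b,F)); print('scene E,e2,F',proj(a,E),proj(a,e2),proj(a,F))
gb=b['image'].astype(int); u,v=map(int,proj(b,F)); print('foot',u,[(r,int(gb[r,u-1:u+2,2].mean())) for r in range(v-8,v+8)])
ga=a['image'].astype(int)
for P in (E,e2,H+[0,0,.014]-yd*.05, H+[0,0,.014]+yd*.05):
  u,v=proj(a,P); U=int(u)+ (3 if P is e2 else -3 if P is E else 0); print(round(u,1),round(v,1),'rows',[int(ga[r,U].mean()) for r in range(int(v)-6,int(v)+7)])
```

```text
20.1 [ 0.49303617 -0.1955313   0.37320659] [ 0.693217   -0.38034392 -0.53766014]
pred ends (np.float64(258.7756698750757), np.float64(77.18762550698217)) (np.float64(258.49450196939796), np.float64(251.5331381458553))
col 258 [(69, 75), (70, 75), (71, 74), (72, 75), (73, 75), (74, 75), (75, 73), (76, 76), (77, 144), (78, 230), (79, 239), (80, 236), (81, 237), (82, 236), (83, 236), (84, 236), (85, 236)]
82 252 262 11
102 252 262 11
122 252 262 11
142 241 297 57
162 253 262 10
182 253 262 10
side E,F (np.float64(266.53365846188575), np.float64(144.83301152342193)) (np.float64(265.8890649826843), np.float64(173.93753244286432))
scene E,e2,F (np.float64(213.30271722037838), np.float64(163.5812308245284)) (np.float64(150.22217475592174), np.float64(171.16649045576463)) (np.float64(216.67896389637303), np.float64(189.65057822137751))
foot 265 [(165, 119), (166, 121), (167, 122), (168, 122), (169, 123), (170, 123), (171, 123), (172, 119), (173, 154), (174, 151), (175, 110), (176, 109), (177, 113), (178, 109), (179, 109), (180, 114)]
213.3 163.6 rows [172, 162, 161, 163, 156, 167, 198, 203, 157, 91, 73, 79, 83]
150.2 171.2 rows [96, 96, 92, 94, 92, 196, 209, 161, 90, 82, 86, 80, 82]
173.2 168.4 rows [87, 86, 103, 91, 93, 135, 197, 211, 124, 76, 71, 94, 120]
208.1 164.2 rows [168, 172, 161, 153, 152, 200, 203, 168, 96, 87, 121, 133, 118]
```

```bash
python3 -c "
from h import *
print(workorder.sign_off())"
```

```text
the job is handed in; nothing more can be done
None
```

The large L-plate hangs level by its fourth hole in the pin's groove (level to about 1° in the camera pictures), the gripper is clear of it, and the job was handed in at about 20 s without touching the other items.

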